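# Swing the specimen case against the fence and push it home on the microscope loading plate

### The job

The long specimen case stands askew on the microscope's black loading plate, with its round end in the mouth between the steel post and the fence. Without lifting it, push near its square end so that it swings about the round end, which stays in the mouth, until it is pressed firmly against the fence; then push on the square end to slide it along the fence, past the springy plunger, until it is pressed firmly against the end stop's sprung pad, pushing that right in, and leave it there, resting against fence and pad. Firmly means pushing with some 15 N; the specimens are delicate, so never push on the case harder than 20 N, and leave the mouse and the jar where they are.

Things in the scene. Friction and masses are not known exactly. Their poses are not given: they have to be found in the camera images.
- dock: Fixed black loading plate, 8 mm thick, on the bench; its top is 8 mm above the origin. Origin: underside, middle of the mouth. +y is the way in (to the end stop), +x points to the fence, z up. The plate spans x -155..+80, y -245..+195 mm. A grey plunger housing (no need to touch) spans x -103..-69, y +11..+61, 24 mm high above the plate.
- mouth_post (a point): Foot (on the plate's top) of the axis of a fixed steel post, 16 mm diameter, 24 mm high: the mouth's side across from the fence, at x -51, y +10 mm of the plate. It keeps the round end from slipping away from the fence.
- plunger: Upright round steel nose, 28 mm diameter, 22 mm high, on a spring; axis at x -51, y +36 mm of the plate, so it sticks 3 mm into the case's path. The case pushes it back to -x: it starts to give at about 2.5 N and presses the case to the fence with 3 to 4 N, so sliding the case past it takes about 4 to 10 N, well before the end stop is met. Origin on its axis, 2 mm above the plate.
- fence: Straight aluminium fence fixed on the plate, same origin and axes as the plate. Its guiding face looks to -x and lies at x = +40 mm, from y -245 to +120 mm; 20 mm thick, top 22 mm above the plate.
- end_stop: Aluminium block fixed on the plate, 60 x 18 x 30 mm high, origin bottom middle of its -y face, at y +170 of the plate, on its top. A set screw carries a white pad (36 mm wide, 20 high, centre 14 above the plate) towards -y. The pad's face stands 45 to 95 mm before the block's face, set differently each time and not reported. The pad springs back up to 3 mm at 1.5 to 2.5 N, then is rigid.
- case: Loose glass-topped wooden case with insects, 80 mm wide, 260 long, 30 high, flat upright sides, 0.3 to 0.5 kg, too wide to grasp. One end is a half circle (radius 40), the other square. Origin: underside, centre of the half circle; round tip at y +40, square end at y -220, sides at x -40, +40. It slides on the plate with 1 to 4 N. Home: axes along the plate's, round tip on the stop's pad, sprung part pushed in.
- case_tail (a point): Middle of the case's square end face, half-way up (15 mm above the plate); axes as the case.
- mouse: Loose black computer mouse, 100 x 60 x 32 mm, origin at its underside. Leave alone.
- jar: Loose amber glass jar with a white cap, 56 mm diameter, 75 mm high, origin at its underside. Leave alone.

How it is judged:
On the way, in this order (a step that is already met when the one before it is completed fails the run):
1. the case has been swung about its round end (which moved less than 30 mm) and its side is pressed against the fence with more than 3 N (angle between the y axis of case and the y axis of dock, either way round below 0.04 rad and x of case_tail in the frame of dock above -0.003 m and distance of case from where it was at the start of the episode below 0.03 m and contact force between case and fence above 3 N), for 0.2 s.
2. the case is flush with the fence and its round end is pressed against the end stop with more than 5 N (angle between the y axis of case and the y axis of dock, either way round below 0.025 rad and contact force between case and end_stop above 5 N), for 0.2 s.
At the end, for the whole second after the job is handed in: The case lies flat and at rest, parallel to the fence within 0.02 rad, its round end within 3 mm and its square end within 4 mm of the fence, its tip still bearing against the end stop's pad (more than 0.3 N) (angle between the y axis of case and the y axis of dock, either way round below 0.02 rad and x of case in the frame of dock above -0.003 m and x of case_tail in the frame of dock above -0.004 m and contact force between case and end_stop above 0.3 N and angle between case's own z axis and vertical below 0.03 rad and linear speed of case below 0.01 m/s); the robot touches nothing.
It fails at once if the robot pushes on the case with more than 22 N (contact force between case and the fingers above 22 N or contact force between case and the arm above 22 N).
It fails at once if the case is lifted or tipped (angle between case's own z axis and vertical above 0.1 rad or z of case in the frame of dock above 0.018 m).
It fails at once if a bystander is disturbed (moved more than 15 mm) (distance of any of mouse, jar from where it was at the start of the episode above 0.015 m).
It also fails if it takes over 64 s, if anything falls off the work surface, if the arm or the gripper's body presses on something with over 40 N, if the wrist force passes 120 N, or if a joint passes its speed limit or range.

### The arm

A 6-joint arm with a two-finger parallel gripper is mounted at the origin on the work surface. World frame = base frame: x ahead of the robot, y to its left, z up, the work surface at z = 0. Lengths are in m, angles in rad, forces in N, time in s.
With the tool pointing down it reaches from about 0.3 to 0.775 m from the base axis. Payload 14.6 kg.
Tool frame: the origin (TCP) lies at the very end of the fingers, on their centre line; the grasp point (between the pads) lies 19 mm behind it; z points along the fingers, y is the direction in which the jaws open and shut (so a half turn about z gives the same grasp; the last joint's range is limited). The gripper opens to 85 mm and grips with 20 to 120 N. Pads are 22 mm wide; open, the fingers measure 114 mm over their backs; the gripper's body (76 mm by 85 mm) begins 54 mm behind the grasp point. The pads swing forward as they close: fully open they stand 13 mm farther back than shut.
Start: joints at [1.108, 0.3, 1.521, -0, 1.321, -0.067], TCP at [0.212, 0.507, 0.231] pointing down, gripper open.
Joint ranges: [-3.03, 3.03], [-0.79, 2.21], [0.23, 2.52], [-1.04, 4.18], [0, 3.07], [-2.55, 2.55]. Speed limits (rad/s): [2.22, 2.22, 2.57, 3.14, 3.14, 3.14].

### API

Orientations are given as a unit quaternion [w, x, y, z].
In Python, from station import ctrl gives the robot as it stands.
- The arm moves only by the shell command python3 -m pendant 'ROWS' [FORCE]. ROWS is JSON, a list of rows, each a list of 7 numbers: the turn, a rotation vector about the tool's x, y, z in rad, then the shift along the tool's x, y, z in cm, then the opening, from 0 (shut) to 1 (fully open). In form: [[wx, wy, wz, x, y, z, fingers], ...]. A call has 1 to 8 rows; each row shifts and turns the commanded pose from where the row before left it, along the tool's axes as they then stand; what a row does not reach is not made up. A row lasts 1/12 s, in which the tool goes at most 41.7 mm and 7.16 degrees, less where a joint would pass 70% of its speed; a pose out of reach is approached as far as the arm can. A call with a gripper value outside its range is refused whole. The fingers move at their own pace and stop on an object; FORCE is the grip in N (left out, the last holds). Time passes only in rows, so rows that do not move let the fingers close. It gives the time, the measured TCP pose, the force and the opening at its end, in the units of the state.
- ctrl.state(): the state, without advancing time (a new reading comes with each control period).
- ctrl.capture(name): name is "side" or "top"; returns a dict with "color" (420x560x3 uint8, red, green, blue), "fx", "fy", "cx", "cy" (pixels), "R" (3x3) and "t" (3): a world point X has camera coordinates R X + t. Camera axes: x right, y down, z forward; pixel columns grow to the right and rows downward; lengths in m; the calibration is good to about 2 mm. A picture is of the moment at which its call begins. There is no depth.
- ctrl.job_done(): hands the job in, once; it reports no verdict.
The state is a dict: "t": time; "joints": joint angles; "qd": joint speeds; "joint_torque": joint torques, N m; "ee_pos": TCP position; "tcp_rot": TCP orientation; "ft_force": force on the tool from outside, world axes, zero at the start; "wrist_torque": the same for the moment, N m; "finger_gap": opening from 0.0 (shut) to 1.0 (fully open).
Only numpy, scipy, OpenCV 4.12 (cv2) and the standard library are available. Lean on these libraries where they do the work, as an engineer would, in place of code of your own. Each camera call takes 0.05 s, during which the arm holds its last target. There are 200 camera calls.

## Working session

There is one attempt and no reset: what is moved stays moved. The work goes in short steps, Python scripts to look and compute and a shell command to move; the robot and the scene stay as the last step left them, time stands still between calls to the robot, and variables do not carry over. Pictures are saved under pics/ and viewed, on a budget of 10 in all, crops included, one or two more only if the job needs it, and the job is handed in when it is done.

```bash
mkdir -p pics; python3 - <<'E'
from station import ctrl
import cv2,numpy as np
for n in("top","side"):
    c=ctrl.capture(n);cv2.imwrite(f"pics/{n}0.png",c["color"][:,:,::-1]);np.save(n+"0.npy",c,allow_pickle=True)
    print(n,c["fx"],c["cx"],c["cy"],np.round(-c["R"].T@c["t"],3),np.round(c["R"],3).tolist())
s=ctrl.state();print(s)
E
```

```text
top 455.2179212557336 282.43337465323475 210.58050239916523 [ 0.406 -0.005  1.379] [[-0.02, -1.0, -0.011], [-0.995, 0.021, -0.093], [0.094, 0.009, -0.996]]
side 432.1280153250157 279.26537026844755 207.87301089329924 [ 0.414 -0.59   0.802] [[0.979, -0.203, 0.011], [-0.152, -0.769, -0.621], [0.134, 0.606, -0.784]]
{'t': 0.1, 'joints': array([ 1.10839607e+00,  3.00434168e-01,  1.52151889e+00, -1.46922542e-05,
        1.32073595e+00, -6.65866556e-02]), 'qd': array([ 0.00102542, -0.00097219, -0.00231496,  0.00025531, -0.00062519,
        0.00111145]), 'joint_torque': array([ 1.56920578e-04, -5.44381857e+01, -3.62367153e+01, -8.51536493e-05,
        3.03782457e-03,  8.88658320e-07]), 'ee_pos': array([0.2119591 , 0.50728048, 0.23076789]), 'tcp_rot': array([-1.36435223e-04,  1.96615604e-01,  9.80480496e-01, -5.30973698e-04]), 'ft_force': array([-0.34000301,  0.22290283, -0.39843489]), 'wrist_torque': array([ 0.01781128, -0.03934613, -0.02484739]), 'finger_gap': 0.9968898827618764}
```

View pics/top0.png

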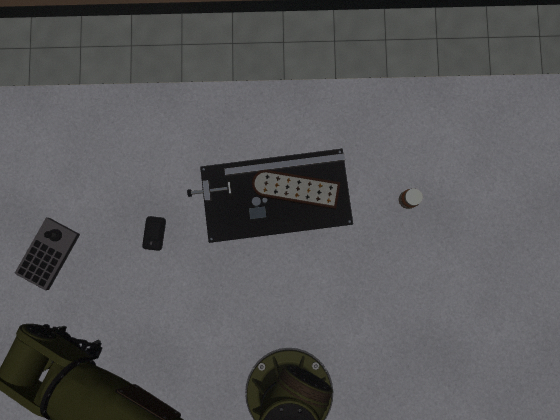

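View pics/side0.png

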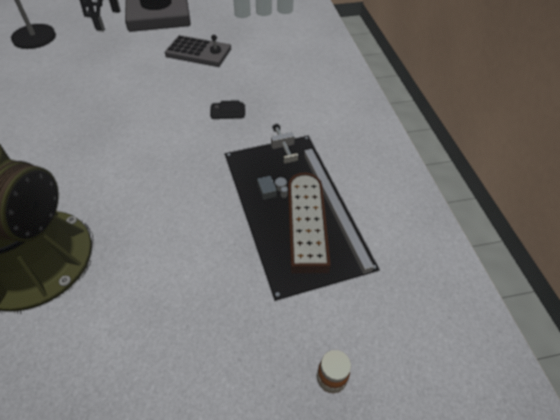

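Top view: plate corners at about (203,167), (342,150), (352,224), (210,242). The case's round end is at (258,183) and its square end at (337,195). The side view agrees, with the jar and mouse clear of the plate. Next I measure the plate and case in both views.

```bash
cat > h.py <<'E'
import numpy as np,cv2
def ray(c,uv,z):
    uv=np.atleast_2d(uv).astype(float)
    d=np.c_[(uv[:,0]-c["cx"])/c["fx"],(uv[:,1]-c["cy"])/c["fy"],np.ones(len(uv))]@c["R"]
    o=-c["R"].T@c["t"]
    return (o+d*((z-o[2])/d[:,2])[:,None])[:,:2]
def big(m):
    cs,_=cv2.findContours(m.astype(np.uint8)*255,cv2.RETR_EXTERNAL,cv2.CHAIN_APPROX_NONE)
    return max(cs,key=cv2.contourArea)[:,0,:]
def rect(P):
    return cv2.minAreaRect((P*1000).astype(np.float32))
def measure(c,box):
    x0,y0,x1,y1=box
    im=c["color"]; roi=np.zeros(im.shape[:2],bool); roi[y0:y1,x0:x1]=1
    k=4; I=cv2.resize(im,None,fx=k,fy=k,interpolation=cv2.INTER_CUBIC).astype(int)
    roi=cv2.resize(roi.astype(np.uint8),None,fx=k,fy=k)>0
    up=lambda q:(q+.5)/k-.5
    warm=roi&(I[...,0]-I[...,2]>12)
    dark=roi&(I.max(2)<60)
    pc=up(big(warm)); pd=up(big(dark))
    return ray(c,pd,.008),ray(c,pc,.038)
E
python3 - <<'E'
from h import *
for n,b in(("top",(195,140,360,248)),("side",(215,130,385,305))):
    c=np.load(n+"0.npy",allow_pickle=True).item()
    for P,l in zip(measure(c,b),("plate","case")):
        r=rect(P);print(n,l,np.round(r[0],1),np.round(r[1],1),round(r[2],2),"corners",np.round(cv2.boxPoints(r)).tolist())
E
```

```text
top plate [582.8  27.1] [235.9 440.5] 6.09 corners [[442.0, 234.0], [489.0, -204.0], [723.0, -179.0], [677.0, 259.0]]
top case [598.9 -30.3] [258.9  80.8] 78.9 corners [[534.0, -150.0], [614.0, -165.0], [663.0, 89.0], [584.0, 104.0]]
side plate [584.3  24.3] [231.  435.5] 6.15 corners [[446.0, 228.0], [493.0, -205.0], [722.0, -180.0], [676.0, 253.0]]
side case [599.9 -37.2] [275.7  82.5] 79.19 corners [[534.0, -165.0], [615.0, -180.0], [666.0, 90.0], [585.0, 106.0]]
```

Plate 236×440 mm against a nominal 235×440, and case 259×81 mm, so the sizes fit. Dock yaw is 6.1° with its origin near (0.618, 0.056). The case is turned 17° from it, with its round centre at the mouth. I'll close the fingers, turn the tool so tool x = dock y and tool y = dock x, and travel.

```bash
python3 -m pendant '[[0,0,0.12,0,0,0,0],[0,0,0.12,0,0,0,0],[0,0,0.12,0,0,0,0],[0,0,0.12,0,0,0,0],[0,0,0.12,0,0,0,0],[0,0,0.12,0,0,0,0],[0,0,0.12,0,0,0,0],[0,0,0.12,0,0,0,0]]' 100
python3 -m pendant '[[0,0,0.11,0,0,0,0],[0,0,0,-3,1,0,0],[0,0,0,-3,1,0,0],[0,0,0,-3,1,0,0],[0,0,0,-3,1,0,0],[0,0,0,-3,1,0,0],[0,0,0,-3,1,0,0],[0,0,0,-3,1,0,0]]'
python3 -m pendant '[[0,0,0,-3,1,0,0],[0,0,0,-3,1,0,0],[0,0,0,-3,1,0,0],[0,0,0,-3,1,0,0],[0,0,0,-3,1,0,0],[0,0,0,-3,1,0,0],[0,0,0,-3,1,0,0],[0,0,0,-3,1,0,0]]'
```

```text
t: 0.77
ee_pos: [0.212, 0.5073, 0.2309]
tcp_rot: [0.0, 0.629, 0.777, -0.0]
ft_force: [-0.0, -0.1, 0.3]
finger_gap: -0.001
t: 1.43
ee_pos: [0.3039, 0.3045, 0.2311]
tcp_rot: [-0.0, 0.669, 0.743, -0.0]
ft_force: [1.1, 0.5, -0.3]
finger_gap: 0.004
t: 2.1
ee_pos: [0.4086, 0.0741, 0.2312]
tcp_rot: [-0.0, 0.669, 0.743, -0.0]
ft_force: [0.3, 0.7, 0.6]
finger_gap: 0.001
```

```bash
python3 -m pendant '[[0,0,0,-2.6,0.9,0,0],[0,0,0,-2.6,0.9,0,0],[0,0,0,-2.6,0.9,0,0],[0,0,0,-2.6,0.9,0,0],[0,0,0,-2.6,0.9,0,0],[0,0,0,-2.6,0.9,0,0],[0,0,0,-2.6,0.9,0,0],[0,0,0,-2.6,0.9,0,0]]'
python3 -m pendant '[[0,0,0,0,0,3,0],[0,0,0,0,0,3,0],[0,0,0,0,0,3,0],[0,0,0,0,0,3,0],[0,0,0,0,0,3,0],[0,0,0,0,0,0,0],[0,0,0,0,0,0,0]]'
```

```text
t: 2.77
ee_pos: [0.502, -0.125, 0.231]
tcp_rot: [-0.0, 0.669, 0.743, -0.0]
ft_force: [-0.3, 0.1, 0.4]
finger_gap: 0.001
t: 3.35
ee_pos: [0.5013, -0.1235, 0.0808]
tcp_rot: [-0.001, 0.669, 0.743, -0.001]
ft_force: [0.3, -1.1, 0.5]
finger_gap: -0.0
```

```bash
python3 - <<'E'
from station import ctrl
import cv2
a=[]
c=ctrl.capture("side")["color"][120:320,200:400,::-1]
cv2.imwrite("pics/s1.png",cv2.resize(c,None,fx=3,fy=3,interpolation=cv2.INTER_CUBIC))
E
```

```text
(no output)
```

View pics/s1.png

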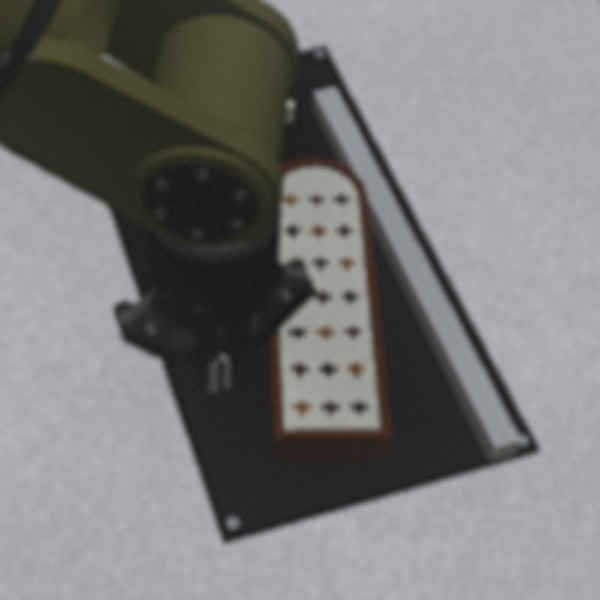

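Fingertips at about (220,380) in the crop are clear of the case's left side at (275,400), over the plate. I'll lower to mid-height and approach.

```bash
python3 -m pendant '[[0,0,0,0,0,2,0],[0,0,0,0,0,2,0],[0,0,0,0,0,1.3,0],[0,0,0,0,0,0.5,0],[0,0,0,0,0,0,0],[0,0,0,0,0,0,0]]'
python3 -m pendant '[[0,0,0,0,0.5,0,0],[0,0,0,0,0.3,0,0],[0,0,0,0,0.2,0,0],[0,0,0,0,0.2,0,0],[0,0,0,0,0.2,0,0],[0,0,0,0,0,0,0]]'
python3 -m pendant '[[0,0,0,0,0.2,0,0],[0,0,0,0,0.2,0,0],[0,0,0,0,0.2,0,0],[0,0,0,0,0.2,0,0]]'
```

```text
t: 3.9
ee_pos: [0.5027, -0.1239, 0.0249]
tcp_rot: [0.001, 0.669, 0.743, 0.0]
ft_force: [0.1, 0.7, 0.3]
finger_gap: -0.001
t: 4.4
ee_pos: [0.5161, -0.1221, 0.0234]
tcp_rot: [0.0, 0.669, 0.743, 0.0]
ft_force: [0.3, -0.8, -0.3]
finger_gap: -0.004
t: 4.73
ee_pos: [0.5238, -0.1213, 0.0233]
tcp_rot: [-0.0, 0.669, 0.743, -0.0]
ft_force: [0.5, -1.1, -0.2]
finger_gap: 0.0
```

```bash
python3 -m pendant '[[0,0,0,0,0.2,0,0],[0,0,0,0,0.2,0,0],[0,0,0,-0.07,0.2,0,0],[0,0,0,-0.07,0.2,0,0]]'
python3 -m pendant '[[0,0,0,-0.07,0.2,0,0],[0,0,0,-0.07,0.2,0,0],[0,0,0,-0.07,0.2,0,0],[0,0,0,-0.07,0.2,0,0]]'
python3 -m pendant '[[0,0,0,-0.07,0.2,0,0],[0,0,0,-0.07,0.2,0,0],[0,0,0,-0.07,0.2,0,0],[0,0,0,-0.07,0.2,0,0]]'
```

```text
t: 5.07
ee_pos: [0.5318, -0.1219, 0.0232]
tcp_rot: [-0.0, 0.669, 0.743, -0.0]
ft_force: [-1.9, -0.9, 0.4]
finger_gap: -0.0
t: 5.4
ee_pos: [0.5402, -0.1239, 0.0233]
tcp_rot: [-0.0, 0.669, 0.743, -0.0]
ft_force: [-2.1, -0.4, 0.2]
finger_gap: 0.001
t: 5.73
ee_pos: [0.5485, -0.1258, 0.0233]
tcp_rot: [-0.0, 0.669, 0.743, -0.0]
ft_force: [-1.7, -0.5, 0.1]
finger_gap: -0.004
```

```bash
python3 -m pendant '[[0,0,0,-0.08,0.2,0,0],[0,0,0,-0.08,0.2,0,0],[0,0,0,-0.08,0.2,0,0],[0,0,0,-0.08,0.2,0,0],[0,0,0,-0.08,0.2,0,0],[0,0,0,-0.08,0.2,0,0],[0,0,0,-0.08,0.2,0,0],[0,0,0,-0.08,0.2,0,0]]'
python3 -m pendant '[[0,0,0,-0.06,0.2,0,0],[0,0,0,-0.06,0.2,0,0],[0,0,0,-0.06,0.2,0,0],[0,0,0,-0.06,0.2,0,0],[0,0,0,-0.06,0.2,0,0]]'
python3 - <<'E'
from station import ctrl
from h import *
np.save("top1.npy",ctrl.capture("top"),allow_pickle=True)
c=ctrl.capture("side");P,C=measure(c,(215,130,385,305));r=rect(C);print(r,rect(P))
cv2.imwrite("pics/s2.png",cv2.resize(c["color"][120:320,200:400,::-1],None,fx=3,fy=3))
E
```

```text
t: 6.4
ee_pos: [0.565, -0.1305, 0.0233]
tcp_rot: [-0.0, 0.669, 0.743, -0.0]
ft_force: [-1.0, 0.7, 0.1]
finger_gap: -0.001
t: 6.82
ee_pos: [0.5753, -0.1324, 0.0233]
tcp_rot: [-0.0, 0.669, 0.743, -0.0]
ft_force: [-0.8, 0.3, 0.7]
finger_gap: 0.005
((629.758056640625, 123.20069885253906), (254.0114288330078, 172.9145050048828), 74.59136962890625) ((566.7052001953125, 72.77137756347656), (243.6065673828125, 545.41650390625), 10.392068862915039)
```

View pics/s2.png

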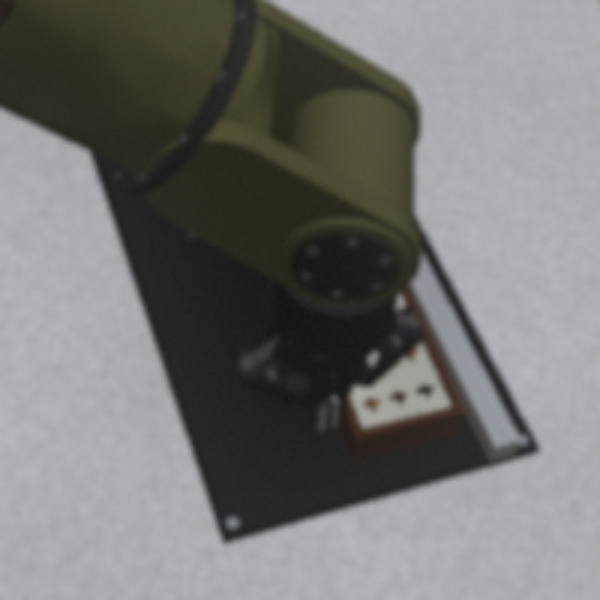

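The case is swinging. The tail corner at (460,410) is some 12–15 mm short of the fence face, with the fingertips against its side. I'll continue slowly.

```bash
python3 -m pendant '[[0,0,0,-0.03,0.1,0,0],[0,0,0,-0.03,0.1,0,0],[0,0,0,-0.03,0.1,0,0],[0,0,0,-0.03,0.1,0,0],[0,0,0,-0.03,0.1,0,0],[0,0,0,-0.03,0.1,0,0],[0,0,0,-0.03,0.1,0,0],[0,0,0,-0.03,0.1,0,0]]'
python3 -m pendant '[[0,0,0,0,0.1,0,0],[0,0,0,0,0.1,0,0]]'
```

```text
t: 7.58
ee_pos: [0.5834, -0.134, 0.0233]
tcp_rot: [-0.0, 0.669, 0.743, -0.0]
ft_force: [-1.5, 0.2, 0.9]
finger_gap: 0.002
t: 7.75
ee_pos: [0.5852, -0.1339, 0.0232]
tcp_rot: [-0.0, 0.669, 0.743, -0.0]
ft_force: [-9.2, -2.4, 4.2]
finger_gap: -0.0
```

```bash
python3 -m pendant '[[0,0,0,0,0.02,0,0]]'
python3 -m pendant '[[0,0,0,0,0.02,0,0]]'
```

```text
t: 7.83
ee_pos: [0.5851, -0.134, 0.0233]
tcp_rot: [-0.0, 0.669, 0.743, -0.001]
ft_force: [-8.5, -0.9, 3.6]
finger_gap: 0.002
t: 7.92
ee_pos: [0.5851, -0.1339, 0.0232]
tcp_rot: [-0.001, 0.669, 0.743, -0.001]
ft_force: [-9.7, -2.0, 4.9]
finger_gap: 0.0
```

```bash
python3 -m pendant '[[0,0,0,0,0.03,0,0],[0,0,0,0,0,0,0]]'
python3 -m pendant '[[0,0,0,0,0.03,0,0],[0,0,0,0,0,0,0]]'
python3 - <<'E'
from station import ctrl
import cv2
c=ctrl.capture("side")
cv2.imwrite("pics/s3.png",cv2.resize(c["color"][200:320,280:400,::-1],None,fx=5,fy=5,interpolation=cv2.INTER_CUBIC))
E
```

```text
t: 8.08
ee_pos: [0.5852, -0.1339, 0.0232]
tcp_rot: [-0.001, 0.669, 0.743, -0.001]
ft_force: [-10.3, -1.3, 5.7]
finger_gap: -0.003
t: 8.25
ee_pos: [0.5852, -0.1339, 0.0232]
tcp_rot: [-0.001, 0.669, 0.743, -0.001]
ft_force: [-13.0, -2.1, 6.2]
finger_gap: -0.003
```

View pics/s3.png

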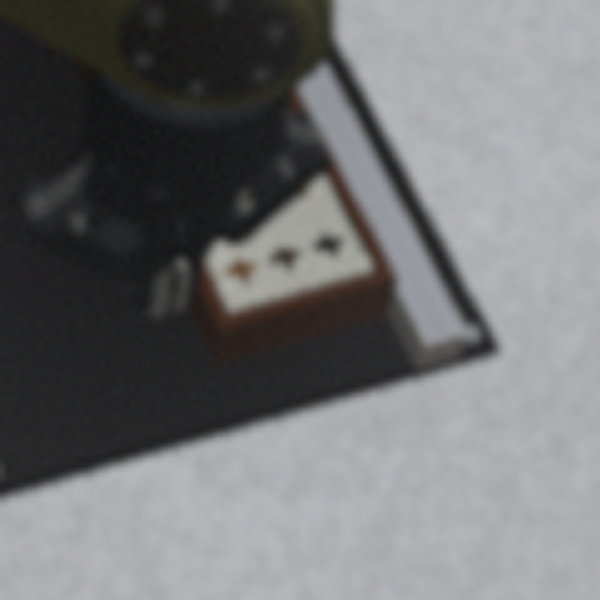

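The case's right edge lies along the fence from (335,180) to (390,285), with no gap visible. Total force is 14.6 N. I'll press a little more, hold, then retreat and see how it lies.

```bash
python3 -m pendant '[[0,0,0,0,0.01,0,0],[0,0,0,0,0,0,0],[0,0,0,0,0,0,0],[0,0,0,0,0,0,0]]'
python3 -m pendant '[[0,0,0,0,-0.2,0,0],[0,0,0,0,-0.3,0,0],[0,0,0,0,-0.5,0,0],[0,0,0,0,-0.5,0,0],[0,0,0,0,-0.5,0,0],[0,0,0,0,-0.5,0,0],[0,0,0,0,0,-4,0],[0,0,0,0,0,-4,0]]'
```

```text
t: 8.63
ee_pos: [0.5853, -0.1339, 0.0232]
tcp_rot: [-0.001, 0.669, 0.743, -0.001]
ft_force: [-13.2, -2.6, 8.0]
finger_gap: -0.003
t: 9.3
ee_pos: [0.5598, -0.136, 0.1024]
tcp_rot: [-0.002, 0.669, 0.743, -0.001]
ft_force: [0.8, -0.5, 0.4]
finger_gap: -0.001
```

```bash
python3 -m pendant '[[0,0,0,-1.8,0,0,0],[0,0,0,-1.8,0,0,0],[0,0,0,-1.8,0,0,0],[0,0,0,-1.7,0,0,0],[0,0,0,0,2.2,0,0],[0,0,0,0,2.2,0,0],[0,0,0,0,2.2,0,0],[0,0,0,0,2,0,0]]'
python3 - <<'E'
from station import ctrl
from h import *
c=ctrl.capture("side")
cv2.imwrite("pics/s4.png",cv2.resize(c["color"][120:320,200:400,::-1],None,fx=3,fy=3,interpolation=cv2.INTER_CUBIC))
print(ctrl.state()["ee_pos"])
E
```

```text
t: 9.97
ee_pos: [0.6553, -0.1981, 0.103]
tcp_rot: [-0.0, 0.669, 0.743, -0.0]
ft_force: [-0.3, -0.4, -0.3]
finger_gap: 0.0
[ 0.65763797 -0.19732236  0.10291481]
```

View pics/s4.png

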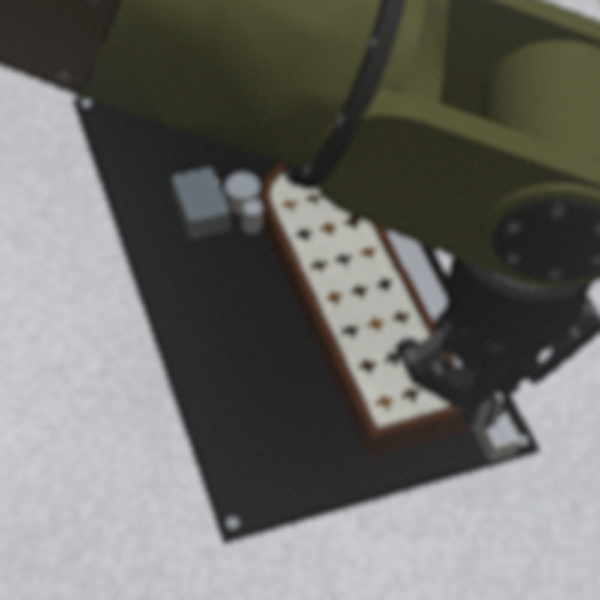

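The case lies along the fence. Its left side runs from (270,195) to (370,440) and the tail edge is at (375,435)–(460,410). The finger is behind the tail. I'll lower and approach.

```bash
python3 -m pendant '[[0,0,0,0,-0.4,2,0],[0,0,0,0,0,2,0],[0,0,0,0,0,2,0],[0,0,0,0,0,1.4,0],[0,0,0,0,0,0.5,0],[0,0,0,0,0,0,0],[0,0,0,0,0,0,0]]'
python3 -m pendant '[[0,0,0,0.3,0,0,0],[0,0,0,0.3,0,0,0],[0,0,0,0.3,0,0,0],[0,0,0,0.2,0,0,0],[0,0,0,0.2,0,0,0],[0,0,0,0.2,0,0,0]]'
python3 -m pendant '[[0,0,0,0.2,0,0,0],[0,0,0,0.2,0,0,0],[0,0,0,0.2,0,0,0],[0,0,0,0.2,0,0,0]]'
```

```text
t: 10.6
ee_pos: [0.6509, -0.1985, 0.0251]
tcp_rot: [0.0, 0.669, 0.743, 0.0]
ft_force: [0.6, -0.3, 0.3]
finger_gap: 0.003
t: 11.1
ee_pos: [0.649, -0.183, 0.0245]
tcp_rot: [0.0, 0.669, 0.743, 0.0]
ft_force: [-0.2, -0.3, 0.6]
finger_gap: 0.002
t: 11.43
ee_pos: [0.6481, -0.1752, 0.0243]
tcp_rot: [-0.0, 0.669, 0.743, -0.0]
ft_force: [0.0, -0.5, 0.5]
finger_gap: 0.001
```

```bash
for i in 1 2 3; do python3 -m pendant '[[0,0,0,0.12,0,0,0],[0,0,0,0.12,0,0,0],[0,0,0,0.12,0,0,0],[0,0,0,0.12,0,0,0]]' | grep -E "ee_pos|force"; done
```

```text
ee_pos: [0.6476, -0.1706, 0.0243]
ft_force: [-0.2, -0.1, 0.6]
ee_pos: [0.6471, -0.1661, 0.0243]
ft_force: [0.9, -1.7, -0.5]
ee_pos: [0.6466, -0.161, 0.0243]
ft_force: [-0.0, -3.1, -0.2]
```

Contact at about y = -0.167. Next I find the pad's face in the first images, so I know how far I can push fast.

```bash
python3 - <<'E'
from h import *
o=np.array([617.6,55.9]);Y=np.array([-.106,.9944]);X=np.array([.9944,.106])
for n,b,thr in(("top",(222,176,236,198),130),("side",(280,148,302,166),130)):
    c=np.load(n+"0.npy",allow_pickle=True).item();x0,y0,x1,y1=b
    g=c["color"].min(2)[y0:y1,x0:x1];print(n);print(g)
    v,u=np.nonzero(g>thr)
    P=ray(c,np.c_[u+x0,v+y0],.032)*1000-o
    print("px",u.min()+x0,u.max()+x0,v.min()+y0,v.max()+y0,"dock y",np.sort((P@Y).round(1))[[0,2,-1]],"x",(P@X).min().round(1),(P@X).max().round(1))
E
```

```text
top
[[ 20  20  24  24  20  23  21  22  18  21  19  21  19  20]
 [ 21  20  22  21  20  21  23  24  18  21  22  20  20  17]
 [ 21  20  18  21  21  20  19  19  21  18  20  20  16  19]
 [ 23  19  20  16  21  23  20  20  18  19  19  19  19  20]
 [ 20  23  20  20  18  24  20  21  22  22  22  21  19  18]
 [ 19  22  19  22  20  25  28  26  18  20  20  23  21  20]
 [ 22  18  21  17  19  29 114 110  25  19  20  21  21  21]
 [ 19  23  21  18  21  34 121 117  25  19  21  19  19  20]
 [ 18  21  24  19  23  32 119 118  26  19  19  18  19  17]
 [ 17  20  21  19  19  29  96 115  24  21  19  21  19  20]
 [ 23  20  20  18  22  31  93 113  25  18  19  20  18  19]
 [ 57  60  77  75  68  34  63 118  37  18  19  23  23  20]
 [ 73  72  76  75  73  43  59 116  63  22  20  20  20  19]
 [ 76  77  72  66  66  40  39 120  84  23  20  20  23  18]
 [ 31  28  25  25  24  25  29 119  93  27  22  19  17  21]
 [ 25  17  18  18  20  21  32 120 112  23  18  22  20  16]
 [ 16  21  20  19  18  19  32 119 117  29  20  20  20  19]
 [ 18  19  16  18  18  18  22  52  47  27  18  19  17  17]
 [ 23  19  18  20  17  19  20  20  23  23  17  20  19  19]
 [ 22  20  19  20  19  22  20  22  19  23  18  21  20  18]
 [ 21  21  22  20  13  19  18  20  20  19  15  21  17  17]
 [ 18  21  20  21  19  19  21  17  19  15  19  18  20  19]]Traceback (most recent call last):
  File "<stdin>", line 8, in <module>
    return umr_minimum(a, axis, None, out, keepdims, initial, where)
ValueError: zero-size array to reduction operation minimum which has no identity
```

```bash
python3 -m pendant '[[0,0,0,0.12,0,0,0],[0,0,0,0.12,0,0,0],[0,0,0,0.12,0,0,0],[0,0,0,0.12,0,0,0]]'; python3 -m pendant '[[0,0,0,0.12,0,0,0],[0,0,0,0.12,0,0,0],[0,0,0,0.12,0,0,0],[0,0,0,0.12,0,0,0]]'
```

```text
t: 12.77
ee_pos: [0.6461, -0.1563, 0.0243]
tcp_rot: [0.0, 0.669, 0.743, -0.0]
ft_force: [-1.1, -3.4, 0.2]
finger_gap: -0.0
t: 13.1
ee_pos: [0.6456, -0.1519, 0.0243]
tcp_rot: [0.0, 0.669, 0.743, -0.0]
ft_force: [0.1, -9.0, -1.3]
finger_gap: 0.001
```

```bash
python3 - <<'E'
from h import *
o=np.array([617.6,55.9]);Y=np.array([-.106,.9944]);X=np.array([.9944,.106])
c=np.load("top0.npy",allow_pickle=True).item()
P=ray(c,[[229.6,184],[229.8,188],[230.6,192],[230,187.5]],.032)*1000-o;print(P@Y,P@X)
C=measure(c,(195,140,360,248))[1]*1000-o;print("case tip",(C@Y).max(),(C@Y).min())
c=np.load("side0.npy",allow_pickle=True).item();print(c["color"].min(2)[150:166,280:302])
E
```

```text
[107.70985629 108.50078306 107.50999963 107.73371463] [  9.22623905  -2.84953045 -15.13300587  -1.42675269]
case tip 41.60887811133288 -217.6501371778869
[[ 31  32  30  34  51  76 100 109  96  70  41  31  30  32  30  32  30  33
   33  31  32  34]
 [ 32  31  31  31  43  63  91 105 104  84  55  34  28  30  29  30  33  32
   31  32  34  32]
 [ 31  30  28  31  32  50  78  99 107  96  68  41  33  34  42  47  49  44
   37  32  32  33]
 [ 31  32  31  28  30  39  63  89 105 105  89  69  64  73  78  85  87  76
   51  33  32  32]
 [ 30  31  29  31  33  42  62  89 112 120 113 105 109 114 114 115 117 103
   66  36  32  32]
 [ 32  29  32  40  57  76  90 110 128 131 128 126 128 126 118 110 108  96
   64  35  30  32]
 [ 31  30  35  55  83 106 117 127 134 127 116 112 113 109  95  86  83  73
   51  32  34  33]
 [ 28  30  36  56  86 108 110 113 113 102  89  84  83  82  75  72  71  62
   45  31  31  32]
 [ 30  29  32  47  71  87  86  84  83  80  73  73  71  74  72  73  72  60
   42  31  31  33]
 [ 29  29  33  44  64  73  73  74  71  73  72  72  72  72  71  70  67  58
   42  32  31  30]
 [ 30  30  34  47  64  70  73  73  73  71  70  69  68  67  63  60  54  47
   38  32  33  32]
 [ 28  29  33  47  61  71  69  68  69  68  63  57  54  53  50  44  39  36
   31  32  30  31]
 [ 30  28  32  41  55  61  59  56  54  53  47  43  38  36  35  32  32  28
   31  29  30  31]
 [ 31  30  29  36  43  47  44  40  38  36  33  31  31  31  30  29  30  31
   33  29  33  29]
 [ 28  30  30  31  32  34  33  29  29  28  28  29  29  31  31  30  30  28
   30  30  31  31]
 [ 30  31  25  29  29  30  29  28  29  31  29  29  32  29  28  30  29  31
   30  31  30  30]]
```

```bash
python3 -m pendant '[[0,0,0,0.06,0,0,0],[0,0,0,0.06,0,0,0],[0,0,0,0.06,0,0,0]]'
```

```text
t: 13.35
ee_pos: [0.6454, -0.1502, 0.0243]
tcp_rot: [0.0, 0.669, 0.743, -0.0]
ft_force: [-0.9, -7.5, -0.9]
finger_gap: 0.0
```

The pad's face is at dock y ≈ 108, so about 67 mm of travel from first contact, ending near world y ≈ -0.10. The present 7–9 N is the plunger. I'll go on to about -0.115, then slow down.

```bash
python3 -m pendant '[[0,0,0,0.1,0,0,0],[0,0,0,0.1,0,0,0],[0,0,0,0.1,0,0,0],[0,0,0,0.1,0,0,0],[0,0,0,0.1,0,0,0],[0,0,0,0.1,0,0,0],[0,0,0,0.1,0,0,0]]'
```

```text
t: 13.93
ee_pos: [0.6447, -0.1433, 0.0243]
tcp_rot: [0.0, 0.669, 0.743, -0.0]
ft_force: [-0.1, -8.0, -1.3]
finger_gap: -0.001
```

```bash
python3 -m pendant '[[0,0,0,0.1,0,0,0],[0,0,0,0.1,0,0,0],[0,0,0,0.1,0,0,0],[0,0,0,0.1,0,0,0],[0,0,0,0.1,0,0,0],[0,0,0,0.1,0,0,0],[0,0,0,0.1,0,0,0]]'
```

```text
t: 14.52
ee_pos: [0.6439, -0.1363, 0.0243]
tcp_rot: [0.0, 0.669, 0.743, -0.0]
ft_force: [-0.3, -8.3, -0.8]
finger_gap: 0.002
```

```bash
python3 -m pendant '[[0,0,0,0.1,0,0,0],[0,0,0,0.1,0,0,0],[0,0,0,0.1,0,0,0],[0,0,0,0.1,0,0,0],[0,0,0,0.1,0,0,0],[0,0,0,0.1,0,0,0],[0,0,0,0.1,0,0,0]]'; python3 -m pendant '[[0,0,0,0.1,0,0,0],[0,0,0,0.1,0,0,0],[0,0,0,0.1,0,0,0],[0,0,0,0.1,0,0,0],[0,0,0,0.1,0,0,0],[0,0,0,0.1,0,0,0],[0,0,0,0.1,0,0,0]]'
python3 - <<'E'
from station import ctrl
from h import *
c=ctrl.capture("side");np.save("side2.npy",c,allow_pickle=True)
cv2.imwrite("pics/s5.png",cv2.resize(c["color"][120:320,200:400,::-1],None,fx=3,fy=3,interpolation=cv2.INTER_CUBIC))
E
```

```text
t: 15.1
ee_pos: [0.6432, -0.1294, 0.0243]
tcp_rot: [0.0, 0.669, 0.743, -0.0]
ft_force: [-0.6, -8.9, -1.0]
finger_gap: 0.001
t: 15.68
ee_pos: [0.6424, -0.1224, 0.0243]
tcp_rot: [0.0, 0.669, 0.743, -0.0]
ft_force: [-0.6, -6.7, -1.4]
finger_gap: -0.001
```

View pics/s5.png

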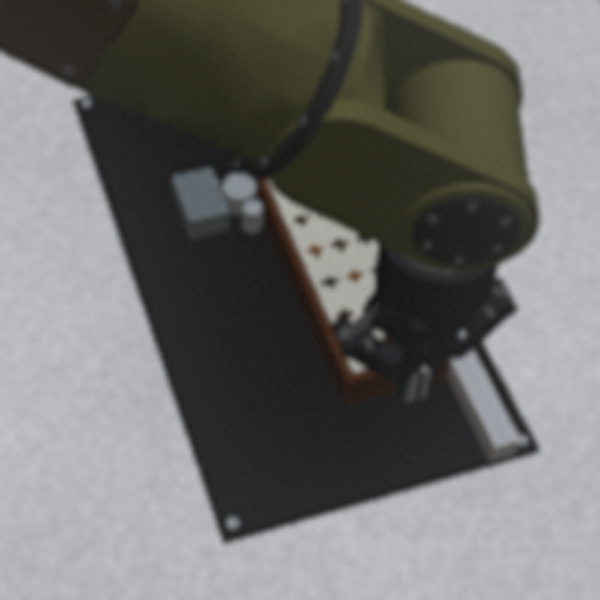

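The case is sliding flush along the fence. Its tail edge is now at (350,385)–(445,370), with the plunger nose against its side at (240,190). I continue in smaller portions.

```bash
python3 -m pendant '[[0,0,0,0.1,0,0,0],[0,0,0,0.1,0,0,0],[0,0,0,0.1,0,0,0],[0,0,0,0.1,0,0,0],[0,0,0,0.1,0,0,0],[0,0,0,0.1,0,0,0],[0,0,0,0.1,0,0,0]]'; python3 -m pendant '[[0,0,0,0.06,0,0,0],[0,0,0,0.06,0,0,0],[0,0,0,0.06,0,0,0],[0,0,0,0.06,0,0,0]]'
```

```text
t: 16.32
ee_pos: [0.6417, -0.1155, 0.0243]
tcp_rot: [0.0, 0.669, 0.743, -0.0]
ft_force: [-1.0, -8.9, -1.1]
finger_gap: 0.003
t: 16.65
ee_pos: [0.6414, -0.1131, 0.0243]
tcp_rot: [0.0, 0.669, 0.743, -0.0]
ft_force: [-0.7, -8.5, -0.7]
finger_gap: -0.002
```

```bash
python3 -m pendant '[[0,0,0,0.06,0,0,0],[0,0,0,0.06,0,0,0],[0,0,0,0.06,0,0,0]]'; python3 -m pendant '[[0,0,0,0.06,0,0,0],[0,0,0,0.06,0,0,0],[0,0,0,0.06,0,0,0]]'
```

```text
t: 16.9
ee_pos: [0.6412, -0.1113, 0.0243]
tcp_rot: [0.0, 0.669, 0.743, -0.0]
ft_force: [-0.1, -7.8, -0.7]
finger_gap: -0.002
t: 17.15
ee_pos: [0.641, -0.1095, 0.0243]
tcp_rot: [0.0, 0.669, 0.743, -0.0]
ft_force: [-0.5, -8.2, -0.5]
finger_gap: -0.0
```

```bash
python3 -m pendant '[[0,0,0,0.06,0,0,0],[0,0,0,0.06,0,0,0]]'; python3 -m pendant '[[0,0,0,0.06,0,0,0],[0,0,0,0.06,0,0,0]]'
```

```text
t: 17.32
ee_pos: [0.6409, -0.1083, 0.0243]
tcp_rot: [0.0, 0.669, 0.743, -0.0]
ft_force: [-0.7, -8.0, -1.3]
finger_gap: 0.002
t: 17.48
ee_pos: [0.6408, -0.1072, 0.0243]
tcp_rot: [0.0, 0.669, 0.743, -0.0]
ft_force: [-0.1, -8.1, -1.2]
finger_gap: 0.004
```

```bash
python3 -m pendant '[[0,0,0,0.04,0,0,0],[0,0,0,0.04,0,0,0]]';python3 -m pendant '[[0,0,0,0.04,0,0,0],[0,0,0,0.04,0,0,0]]'
```

```text
t: 17.65
ee_pos: [0.6407, -0.1064, 0.0243]
tcp_rot: [0.0, 0.669, 0.743, -0.0]
ft_force: [-0.5, -8.8, -0.7]
finger_gap: 0.005
t: 17.82
ee_pos: [0.6406, -0.1056, 0.0243]
tcp_rot: [0.0, 0.669, 0.743, -0.0]
ft_force: [0.0, -8.4, -1.7]
finger_gap: 0.001
```

```bash
python3 -m pendant '[[0,0,0,0.05,0,0,0],[0,0,0,0.05,0,0,0]]'; python3 -m pendant '[[0,0,0,0.05,0,0,0],[0,0,0,0.05,0,0,0]]'
```

```text
t: 17.98
ee_pos: [0.6405, -0.1046, 0.0243]
tcp_rot: [0.0, 0.669, 0.743, -0.0]
ft_force: [0.5, -7.7, -0.9]
finger_gap: 0.005
t: 18.15
ee_pos: [0.6404, -0.1038, 0.0243]
tcp_rot: [0.0, 0.669, 0.743, -0.0]
ft_force: [-0.7, -10.1, -1.6]
finger_gap: -0.0
```

```bash
python3 -m pendant '[[0,0,0,0.04,0,0,0],[0,0,0,0.04,0,0,0]]'
```

```text
t: 18.32
ee_pos: [0.6403, -0.103, 0.0243]
tcp_rot: [0.0, 0.669, 0.743, -0.0]
ft_force: [-1.3, -9.4, -1.5]
finger_gap: -0.005
```

```bash
python3 -m pendant '[[0,0,0,0.03,0,0,0],[0,0,0,0.03,0,0,0]]'
```

```text
t: 18.48
ee_pos: [0.6403, -0.1024, 0.0243]
tcp_rot: [0.0, 0.669, 0.743, -0.0]
ft_force: [-1.0, -10.1, -1.2]
finger_gap: 0.0
```

```bash
python3 -m pendant '[[0,0,0,0.03,0,0,0],[0,0,0,0.03,0,0,0]]'
```

```text
t: 18.65
ee_pos: [0.6402, -0.1019, 0.0243]
tcp_rot: [0.0, 0.669, 0.743, -0.0]
ft_force: [-0.3, -10.2, -0.1]
finger_gap: -0.001
```

```bash
python3 -m pendant '[[0,0,0,0.03,0,0,0],[0,0,0,0.03,0,0,0]]'
```

```text
t: 18.82
ee_pos: [0.6401, -0.1014, 0.0243]
tcp_rot: [0.001, 0.669, 0.743, -0.0]
ft_force: [-1.2, -11.9, -0.6]
finger_gap: 0.002
```

```bash
python3 -m pendant '[[0,0,0,0.02,0,0,0],[0,0,0,0.02,0,0,0]]'
```

```text
t: 18.98
ee_pos: [0.6402, -0.1014, 0.0243]
tcp_rot: [0.001, 0.669, 0.743, -0.001]
ft_force: [0.4, -14.0, -2.5]
finger_gap: 0.0
```

```bash
python3 -m pendant '[[0,0,0,0.02,0,0,0],[0,0,0,0,0,0,0]]'
```

```text
t: 19.15
ee_pos: [0.6401, -0.1014, 0.0243]
tcp_rot: [0.001, 0.669, 0.743, -0.001]
ft_force: [0.4, -14.3, -1.8]
finger_gap: -0.001
```

```bash
python3 -m pendant '[[0,0,0,0.01,0,0,0],[0,0,0,0,0,0,0]]'
```

```text
t: 19.32
ee_pos: [0.6402, -0.1014, 0.0243]
tcp_rot: [0.001, 0.669, 0.743, -0.001]
ft_force: [0.7, -15.8, -1.8]
finger_gap: -0.003
```

```bash
python3 -m pendant '[[0,0,0,0.01,0,0,0],[0,0,0,0,0,0,0],[0,0,0,0,0,0,0],[0,0,0,0,0,0,0],[0,0,0,0,0,0,0]]'
```

```text
t: 19.73
ee_pos: [0.6402, -0.1014, 0.0244]
tcp_rot: [0.001, 0.669, 0.743, -0.001]
ft_force: [-0.2, -15.8, -1.2]
finger_gap: 0.0
```

Pressed at 15.8 N and held. Now I retreat straight back, lift, and look.

```bash
python3 -m pendant '[[0,0,0,-0.05,0,0,0],[0,0,0,-0.1,0,0,0],[0,0,0,-0.3,0,0,0],[0,0,0,-1,0,0,0],[0,0,0,-1.5,0,0,0],[0,0,0,-1.5,0,0,0],[0,0,0,0,0,-3,0],[0,0,0,0,0,-3,0]]'; python3 -m pendant '[[0,0,0,0,0,-3,0],[0,0,0,0,-3,-3,0],[0,0,0,-2,-3,-3,0],[0,0,0,-2,-3,0,0],[0,0,0,-2,-3,0,0],[0,0,0,-2,-3,0,0],[0,0,0,0,-3,0,0],[0,0,0,0,0,0,0]]'
python3 - <<'E'
from station import ctrl
from h import *
o=np.array([617.6,55.9]);Y=np.array([-.106,.9944]);X=np.array([.9944,.106])
for n,b in(("top",(195,140,360,248)),("side",(215,130,385,305))):
    c=ctrl.capture(n);np.save(n+"3.npy",c,allow_pickle=True);x0,y0,x1,y1=b
    r=rect(measure(c,b)[1]);p=np.array(r[0])-o;print(n,r,"dock",p@X,p@Y)
    cv2.imwrite(f"pics/{n}6.png",cv2.resize(c["color"][y0:y1,x0:x1,::-1],None,fx=3,fy=3,interpolation=cv2.INTER_CUBIC))
E
```

```text
t: 20.4
ee_pos: [0.6438, -0.1459, 0.0832]
tcp_rot: [-0.002, 0.67, 0.743, -0.001]
ft_force: [0.1, 0.6, 0.2]
finger_gap: 0.002
t: 21.07
ee_pos: [0.4739, -0.242, 0.1704]
tcp_rot: [-0.001, 0.67, 0.742, -0.0]
ft_force: [0.3, 0.2, 0.6]
finger_gap: -0.002
top ((619.2120971679688, 37.159523010253906), (81.25355529785156, 259.5511779785156), 6.129778861999512) dock -0.3834211370849835 -18.8064126184082
side ((541.6978759765625, 66.48568725585938), (231.17745971679688, 370.5989074707031), 7.17968225479126) dock -74.35498927978517 18.57203255371094
```

View pics/side6.png

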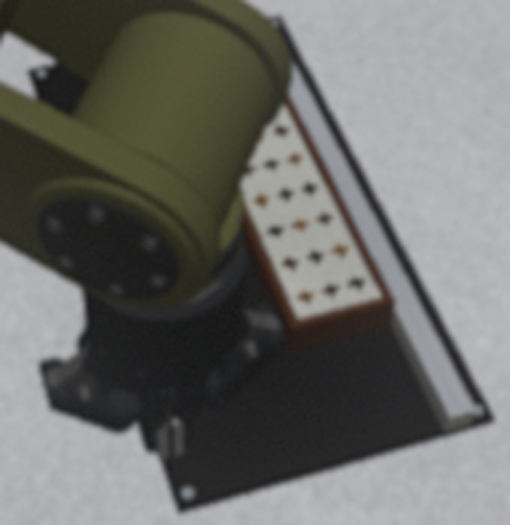

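View pics/top6.png

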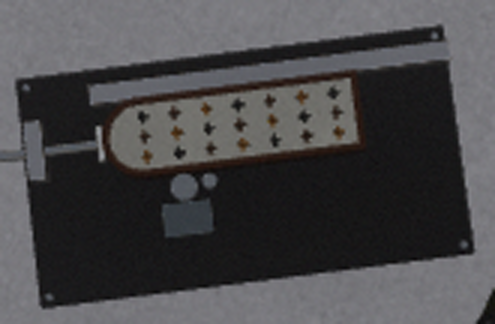

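The top view shows the tip on the white pad at (102,145) and the case parallel to the fence: 6.13° against 6.09° for the plate. The x offset is -0.4 mm and the tip is at dock y ≈ 111, which is the pad face plus 3 mm of spring travel. The side view confirms no gap at the fence, and the gripper is clear. I hand in.

```bash
python3 -c "
from station import ctrl
print(ctrl.job_done())"
```

```text
the job is handed in; nothing more can be done
None
```

The job is handed in after about 21 s of robot time; the interface reports no verdict. The case lies flush along the fence with its round tip on the end stop's pad.

- **Swing:** With the fingers shut, I pushed near the square end until the case lay against the fence. The wrist force rose to about 15.6 N and I held it for about 0.4 s.
- **Slide:** I pushed on the tail along the fence. Passing the plunger took about 7–9 N; then the pad's soft travel showed and the pad went rigid. I held about 15.8 N for about 0.4 s, then backed straight off and lifted clear.
- **Forces:** No wrist reading passed 16 N. Readings come only at the end of each move, so short peaks in between were not seen.

**Last checks (top view):**
- The case is at 6.13° against 6.09° for the plate, so it is parallel to the fence.
- It is about 0.4 mm off the fence line, and its tip is at dock y ≈ 111 mm. The pad's face was measured at about 108 mm, so the 3 mm spring is fully in. All this is good to about 2–3 mm.

**Not confirmed:**
- The automatic side-view measurement of the final pose was unusable because the arm hid part of the case. The side picture itself showed no gap at the fence.
- I could not measure the tip's remaining force on the pad after letting go; I could only see that they touch.
- I did not measure the mouse and jar again. The planned path stayed clear of them, and no unexpected contact force showed.

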